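Gauge a tablet tub in the bench calliper

ROBOT

A 6-joint arm with a two-finger parallel gripper is mounted at the origin on the work surface. World frame = base frame: x ahead of the robot, y to its left, z up, the work surface at z = 0. Lengths are in mm, angles in degrees, forces in N, time in s.
With the tool pointing down it reaches from about 350 to 850 mm from the base axis. Payload 8.1 kg.
Tool frame: the origin (TCP) lies midway between the tips of the shut fingers; the grasp point (between the pads) lies 19 mm behind it (r.grasp_offset is the distance from the TCP to the grasp point, in mm); z points along the fingers, x is the direction in which the jaws open and shut, and the axes are right-handed (so a half turn about z gives the same grasp; the last joint's range is limited). The gripper opens to 85 mm and grips with 20 to 120 N. Pads are 22 mm wide; open, the fingers measure 114 mm over their backs; the gripper's body (76 mm by 85 mm) begins 54 mm behind the grasp point. The pads swing forward as they close: fully open they stand 13 mm farther back than shut.
Start: joints at [-73.763, 7.471, 85.268, -0, 87.261, -4.893], TCP at [216.318, -559.653, 200.492] pointing down, gripper open.
Joint ranges: [-169.43, 169.43], [-51.17, 129.36], [1.28, 143.12], [-76.62, 256.62], [0, 156.53], [-152.29, 152.29]. Speed limits (degrees/s): [136.94, 136.94, 159.86, 180, 180, 180].

INTERFACE

Orientations are given as [roll, pitch, yaw] about the fixed x, y, z axes, in that order (R = Rz(yaw) Ry(pitch) Rx(roll)).
In Python, from bench import r, optics, hand_in gives the robot as it stands.
- The arm moves only by the shell command python3 -m pendant 'ROWS' [FORCE]. ROWS is JSON, a list of rows, each a list of 5 numbers: the opening, from 0 (shut) to 1 (fully open), then the shift along the tool's x, y, z in mm, then the turn about the tool's z in degrees. A call has 1 to 10 rows; each row shifts and turns the commanded pose from where the row before left it, along the tool's axes as they then stand; what a row does not reach is not made up. A row lasts 1/10 s, in which the tool goes at most 50 mm and 8.59 degrees, less where a joint would pass 70% of its speed; a pose out of reach is approached as far as the arm can. A call with a gripper value outside its range is refused whole. The fingers move at their own pace and stop on an object; FORCE is the grip in N (left out, the last holds). Time passes only in rows, so rows that do not move let the fingers close. It gives the time, the measured TCP pose, the force and the opening at its end, in the units of the state.
- r.sense(): the state, without advancing time (a new reading comes with each control period).
- optics.snapshot(name): name is "side" or "top" or "wrist"; returns (picture, depth): 384x512x3 uint8, blue, green, red; 384x512 float32, mm along the optical axis (not along the pixel's ray), 0 where there is no reading.
- optics.camera_params(name): a dict with "camera_matrix" (3x3 intrinsics, pixels), "eye" and "orientation" of the camera in the world. Camera axes: x right, y down, z forward; pixel columns grow to the right and rows downward; lengths in mm; the calibration is good to about 2 mm. A picture is of the moment at which its call begins: read the wrist's pose just before it. camera_params takes no time and is no camera call; for the wrist camera it gives the pose at the moment of the call.
- hand_in(): hands the job in, once; it reports no verdict.
Trained networks look in the newest picture that a camera, given by its name, has taken for a name from the list of things; names that differ only in an ending like _2 or _b are one class to them, and where a whole thing is asked for, a point or a joint stands for the part that bears it (a point fixed in the world has none). Each returns a list of dicts, best first, with "score" (0 to 1); they miss things now and then, are a little off and sometimes report something else, mostly with a low value. They report only what shows in the picture. A call takes as long as a camera call.
- optics.search_frame(camera, query): "at" ([x, y, z] in mm, in world coordinates, good to about 4 mm: the middle of the surface that is visible of it).
The state is a dict: "time": time; "joint_pos": joint angles; "qd": joint speeds; "joint_efforts": joint torques, N m; "tool_pos": TCP position; "tcp_rot": TCP orientation; "ft_force": force on the tool from outside, world axes, zero at the start; "wrist_torque": the same for the moment, N m; "finger_gap": finger opening in mm.
Only numpy, scipy, OpenCV 4.12 (cv2) and the standard library are available. Lean on these libraries where they do the work, as an engineer would, in place of code of your own. Each camera call takes 0.05 s, during which the arm holds its last target. There are 200 camera calls.

TASK

Stand the straight-sided white tablet tub (the tall one whose ridged cap is as wide as its body) upright between the open jaws of the bench calliper, setting it down rather than dropping it. Then slide the moving jaw closed by its black thumb block until the tub touches both jaws, gently, so that the jaw does not tilt, and let go, leaving the calliper closed on the upright tub. Leave the other containers standing where they are.

Things in the scene. Friction and masses are not known exactly. Their poses are not given: they have to be found in the camera images.
- tub: white plastic tablet tub, an upright cylinder 54 mm in diameter and 90 mm tall, the top 22 mm a ridged cap of the same diameter; about 0.14 kg; starts standing on the bench. Origin at the centre of its underside, z up. A white bottle with a narrow cap, a smaller amber bottle and a white carton stand at the bench's sides too.
- caliper: steel bench calliper fixed flat on the bench. Origin at bench height on the fixed jaw's inner face, at the beam's near edge. y runs along the beam (y -237 to +45 mm, x 0 to 30 mm, top 26 mm high). Both jaws stick out to -x, towards the robot, with bare bench between them. Fixed jaw's inner face: y = 0. Moving jaw's inner face: y = -(joint slide).
- anvil: the fixed jaw, at the calliper's +y end: a plate reaching out to x = -92 mm, 14 mm thick, from 4 to 40 mm above the bench; its frame coincides with the calliper's. A tub fits between the jaws with its centre from x = -80 to -30 mm; x = -55 mm is best
- jaw: the moving jaw, a plate that reaches out to the calliper's x = -92 mm, 14 mm thick, from 4 to 40 mm above the bench; origin on its pivot over the beam (15 mm from the beam's near edge), mid-thickness (7 mm behind its inner face), at bench height; axes as the calliper's
- tab_grip (a point): on the axis of the black thumb block on top of the moving jaw's carriage, 16 mm below its top, 64 mm above the bench; the block is 16 mm thick along the calliper's y, 24 mm along x, and rises from the carriage's top (37 mm above the bench) to 80 mm; it sits 45 mm behind (-y of) the moving jaw's inner face
- slide (a joint): gap between the jaws' faces in m (0 shut, 0.150 fully open); starts between 0.092 and 0.135; the carriage slides stiffly with about 2 N of friction and stays where it is left
- jaw_rock (a joint): tilt of the moving jaw on its carriage in rad, 0 when square; a stiff spring (10 N m/rad) squares it; pressing the jaw on a part makes it tilt by about 0.007 rad per newton, positive as its tip bends away from the part, stop at 0.12
- bottle: bystander: round white bottle with a narrow cap, 48 mm in diameter, 115 mm tall, standing; origin at the centre of its underside
- amber: bystander: amber bottle with a white cap, 44 mm in diameter, 85 mm tall, standing; origin at the centre of its underside
- pot: bystander: low white pot with a metal lid, 48 mm in diameter, 36 mm tall, standing behind the calliper (+x side); origin at the centre of its underside
- carton: bystander: white carton 45 x 60 x 85 mm (x, y, z), standing; origin at the centre of its underside

How it is judged (in metres and radians):
On the way, in this order (a step that is already met when the one before it is completed fails the run):
1. the tub stands upright on the bench between the open jaws, let go (x of tub in the frame of caliper between -0.085 and -0.025 m and y of tub in the frame of caliper below -0.022 m and height (world z) of tub below 0.005 m and angle between tub's own z axis and vertical below 0.06 rad and y of tub in the frame of jaw above 0.03 m and value of joint slide above 0.062 m and contact force between the fingers and tub below 0.05 N and linear speed of tub below 0.02 m/s), for 0.2 s.
2. the tub touches both jaws at once, pressed lightly by the moving jaw (contact force between each of jaw, anvil and tub above 0.3 N), for 0.1 s.
At the end, for the whole second after the job is handed in: The tub stands upright (within 0.06 rad) on the bench between the jaws, its centre 25 to 85 mm out from the beam's near edge, within 2.5 mm of the fixed jaw; the gap between the jaws is at most 2.5 mm more than the tub's 54 mm; the moving jaw is square within 0.035 rad; all is at rest and let go (x of tub in the frame of caliper between -0.085 and -0.025 m and y of tub in the frame of caliper between -0.0295 and -0.022 m and height (world z) of tub below 0.005 m and angle between tub's own z axis and vertical below 0.06 rad and value of joint slide below 0.0565 m and value of joint jaw_rock between -0.035 and 0.035 rad and linear speed of tub below 0.01 m/s and contact force between the fingers and caliper below 0.05 N); the robot touches nothing.
It fails at once if the moving jaw is tilted by more than 0.08 rad (pressed on the tub with more than about 11 N, or pushed askew) (value of joint jaw_rock above 0.08 rad or value of joint jaw_rock below -0.08 rad).
It fails at once if the tub is dropped: more than 20 mm above the bench with no finger on it (height (world z) of tub above 0.02 m and contact force between the fingers and tub below 0.02 N).
It fails at once if another container is moved by more than 30 mm or knocked over (distance of any of bottle, amber, carton, pot from where it was at the start of the episode above 0.03 m or angle between any of bottle, amber, carton, pot's own z axis and vertical above 0.5 rad).
It also fails if it takes over 58 s, if anything falls off the work surface, if the arm or the gripper's body presses on something with over 40 N, if the wrist force passes 120 N, or if a joint passes its speed limit or range.

## Working session

There is one attempt and no reset: what is moved stays moved. The work goes in short steps, Python scripts to look and compute and a shell command to move; the robot and the scene stay as the last step left them, time stands still between calls to the robot, and variables do not carry over. Pictures are saved under pics/ and viewed, about 8 in all and at most 12, crops included, and the job is handed in when it is done.

```bash
mkdir -p pics; ls; python3 - <<'E'
from bench import r, optics
import cv2, numpy as np
for c in ("top","side"):
    p,d=optics.snapshot(c); cv2.imwrite(f"pics/{c}0.png",p); np.save(f"{c}0.npy",d)
    for q in ("tub","caliper","anvil","jaw","tab_grip","bottle","amber","carton","pot"):
        print(c,q,[(round(x["score"],2),np.round(x["at"]).tolist()) for x in optics.search_frame(c,q)[:3]])
    P=optics.camera_params(c);print(P)
s=r.sense();print(s["time"],s["tool_pos"],s["tcp_rot"],s["finger_gap"])
E
```

```text
pics
top tub [(0.71, [591.0, 299.0, 77.0]), (0.58, [578.0, -307.0, 91.0])]
top caliper [(0.64, [544.0, -16.0, 34.0])]
top anvil [(0.92, [568.0, 89.0, 38.0])]
top jaw [(0.54, [510.0, -14.0, 43.0])]
top tab_grip [(0.89, [543.0, -44.0, 43.0])]
top bottle [(0.96, [594.0, 297.0, 75.0]), (0.44, [462.0, 274.0, 85.0])]
top amber [(0.56, [451.0, -281.0, 56.0])]
top carton [(0.73, [464.0, 274.0, 81.0])]
top pot [(0.68, [641.0, 0.0, 38.0])]
{'camera_matrix': array([[369.48095719,   0.        , 257.72532211],
       [  0.        , 369.48095719, 196.82871446],
       [  0.        ,   0.        ,   1.        ]]), 'eye': array([422.61318351, -14.93592917, 893.15549729]), 'orientation': array([-168.27471025,    0.2646678 ,  -88.21205108])}
side tub [(0.61, [566.0, -299.0, 60.0]), (0.23, [447.0, 297.0, 62.0])]
side caliper [(0.62, [539.0, 4.0, 21.0]), (0.22, [491.0, -6.0, 32.0])]
side anvil [(0.83, [545.0, 98.0, 36.0])]
side jaw [(0.89, [491.0, -8.0, 33.0])]
side tab_grip [(0.88, [522.0, -41.0, 39.0])]
side bottle [(0.94, [586.0, 318.0, 56.0])]
side amber [(0.81, [441.0, -271.0, 44.0])]
side carton [(0.92, [447.0, 297.0, 57.0])]
side pot []
{'camera_matrix': array([[470.84508421,   0.        , 249.16438066],
       [  0.        , 470.84508421, 188.60940686],
       [  0.        ,   0.        ,   1.        ]]), 'eye': array([-191.43754541,  808.15211791,  837.21921776]), 'orientation': array([-123.40893812,   -0.6279311 , -135.78760251])}
1.0 [ 216.32697917 -559.64927562  200.47672873] [-1.79999866e+02  2.18723524e-03 -6.88690486e+01] 85.40846130501248
```

View pics/top0.png

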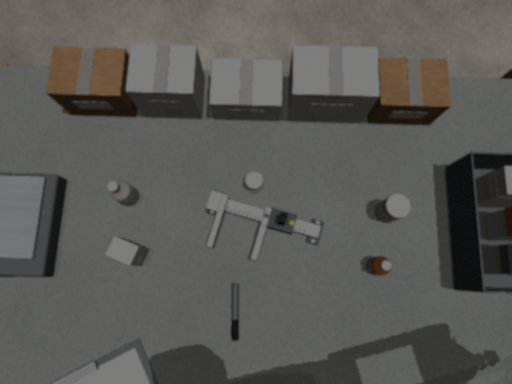

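```bash
cat > h.py <<'E'
import numpy as np
from scipy.spatial.transform import Rotation as R
from bench import r, optics
def cloud(c,d,P=None):
    P=P or optics.camera_params(c);K=P["camera_matrix"]
    v,u=np.mgrid[:d.shape[0],:d.shape[1]]
    X=np.stack([(u-K[0,2])/K[0,0]*d,(v-K[1,2])/K[1,1]*d,d],-1)
    W=X@R.from_euler("xyz",P["orientation"],degrees=True).as_matrix().T+P["eye"]
    W[d==0]=np.nan; return W
E
python3 - <<'E'
from h import *
import cv2
W=cloud("top",np.load("top0.npy"))
x,y,z=W[...,0],W[...,1],W[...,2]
def near(cx,cy,rad,lo,hi):
    m=(np.hypot(x-cx,y-cy)<rad)&(z>lo)&(z<hi); return W[m]
def box(p,n): print(n,len(p),np.round(p.min(0)),np.round(p.max(0)),np.round(np.median(p,0)),np.round(cv2.minAreaRect(p[:,:2].astype(np.float32))[0],1))
print("bench z",np.nanmedian(z))
box(near(578,-305,60,82,98),"tubtop")
box(near(594,298,60,105,125),"bottle")
box(near(455,-280,50,70,95),"amber")
for lo,hi in((20,31),(33,48),(70,90)):
    m=(np.abs(y)<200)&(x>380)&(x<620)&(z>lo)&(z<hi)
    p=W[m]; box(p,(lo,hi)); print(cv2.minAreaRect(p[:,:2].astype(np.float32)))
E
```

```text
bench z -0.6686186611620997
tubtop 481 [ 553. -341.   82.] [ 607. -289.   94.] [ 580. -315.   89.] [ 580.5 -315.7]
bottle 97 [589. 300. 106.] [610. 323. 117.] [599. 310. 114.] [600.1 310.9]
amber 93 [ 440. -295.   73.] [ 460. -275.   89.] [ 449. -284.   84.] [ 450.2 -285.2]
(20, 31) 873 [ 455. -155.   20.] [600. 117.  31.] [558.  -2.  25.] [514.6  -8. ]
((514.5980224609375, -8.00677490234375), (271.0775146484375, 125.09017181396484), 74.47107696533203)
(33, 48) 1302 [453. -97.  33.] [614. 118.  43.] [546.  -8.  37.] [526.1  20.7]
((526.1096801757812, 20.696067810058594), (212.3093719482422, 129.99462890625), 75.4413070678711)
(70, 90) 78 [535. -73.  72.] [559. -53.  83.] [547. -62.  79.] [547.4 -62.5]
((547.4335327148438, -62.46187210083008), (15.654459953308105, 23.346538543701172), 74.85856628417969)
```

The picture shows the tub at px (397,206), the calliper's jaws pointing down from a beam running (210,200)-(320,232), and the block at (283,218). The amber bottle is at (380,265), and the bottle and carton are on the left. Next I fit the calliper frame.

```bash
python3 - <<'E'
from h import *
import cv2
W=cloud("top",np.load("top0.npy")).reshape(-1,3); W=W[np.isfinite(W[:,0])]
m=(np.abs(W[:,1])<200)&(W[:,0]>380)&(W[:,0]<625)&(W[:,2]>20)&(W[:,2]<90)
m&=np.hypot(W[:,0]-641,W[:,1])>40
p=W[m]
for a in (-14,-15,-16):
    c,s=np.cos(np.radians(a)),np.sin(np.radians(a))
    q=p[:,:2]@np.array([[c,-s],[s,c]]); z=p[:,2]
    # jaws: points z>34 with q x well below beam
    beamx=(q[(z>70)][:,0].min()+q[z>70][:,0].max())/2; tb=q[z>70]
    j=q[(z>35)&(z<43)&(q[:,0]<beamx-25)]
    print(a,"tab",np.round(tb.min(0),1),np.round(tb.max(0),1))
    for lo,hi in((beamx-105,beamx-85),(beamx-85,beamx-55),(beamx-55,beamx-25)):
        k=j[(j[:,0]>=lo)&(j[:,0]<hi)]; ym=(j[:,1].min()+j[:,1].max())/2
        print("  x",round(lo),[np.round(np.percentile(g,[2,50,98]),1) for g in (k[k[:,1]<ym,1],k[k[:,1]>=ym,1])])
    print("  tipx",[np.round(np.percentile(g[:,0],[0,1]),1) for g in (j[j[:,1]<ym],j[j[:,1]>=ym])])
    b=q[(z>23)&(z<29)&(q[:,0]>beamx-25)]
    print("  beam",np.round(np.percentile(b,[1,50,99],axis=0),1).tolist())
    if a==-15:
        P=optics.camera_params("top")
        
E
```

```text
-14 tab [534.6  63.8] [558.   79.7]
  x 441 [array([104.2, 110.8, 117.2]), array([210.7, 216.8, 224. ])]
  x 461 [array([103.9, 110.5, 117.2]), array([210.7, 216.8, 223.9])]
  x 491 [array([103.5, 110.2, 116.9]), array([209.9, 216.6, 223.7])]
  tipx [array([440.2, 441.2]), array([441.7, 442.4])]
  beam [[524.1, -18.5], [546.3, 132.3], [561.9, 209.5]]
-15 tab [533.3  73.5] [556.6  89.2]
  x 440 [array([112.1, 118.7, 125.1]), array([218.4, 225. , 231.8])]
  x 460 [array([112.2, 118.7, 125.6]), array([218.8, 225.1, 232.3])]
  x 490 [array([112.3, 119.1, 125.7]), array([218.6, 225.2, 232.6])]
  tipx [array([438.2, 439.1]), array([437.9, 438.6])]
  beam [[522.5, -8.9], [544.5, 141.8], [559.6, 218.9]]
-16 tab [531.8  82.9] [555.1  98.8]
  x 438 [array([120. , 126.6, 133.1]), array([226.4, 233. , 239.7])]
  x 458 [array([120.5, 127. , 133.7]), array([227.2, 233.2, 240.6])]
  x 488 [array([121. , 128. , 134.7]), array([227.5, 234.6, 263.7])]
  tipx [array([436. , 436.9]), array([433.9, 434.6])]
  beam [[521.4, 0.5], [542.6, 150.7], [559.2, 227.8]]
```

```bash
cat >> h.py <<'E'
YC=-14.7
def cal2w(x,y):
    a=np.radians(YC);b=np.radians(-15);c,s=np.cos(b),np.sin(b)
    # frame origin from the -15 deg fit
    O=np.array([[c,-s],[s,c]])@np.array([530.2,218.5])
    c,s=np.cos(a),np.sin(a); return O+np.array([[c,-s],[s,c]])@np.array([x,y])
def shift(to,z=None,yaw=None):
    s=r.sense();p=s["tool_pos"];w=np.radians(s["tcp_rot"][2] if yaw is None else yaw)
    d=np.array(to)-p[:2];c,sn=np.cos(w),np.sin(w)
    return np.round([d[0]*c+d[1]*sn,d[0]*sn-d[1]*c,0 if z is None else p[2]-z],1)
E
python3 - <<'E'
from h import *
W=cloud("top",np.load("top0.npy"));x,y,z=W[...,0],W[...,1],W[...,2]
m=(y<-380)&(x>150)&(z>20); print("right obstacles",np.nanpercentile(W[m],[1,50,99],axis=0).round())
print("origin",cal2w(0,0),"target",cal2w(-55,-46))
print("to tub at yaw -14.7",shift((580.5,-315.5),45,-14.7))
T=cal2w(-55,-46)-(580.5,-315.5);a=np.radians(-14.7)
print("carry",T@[np.cos(a),np.sin(a)],T@[np.sin(a),-np.cos(a)])
E
python3 -m pendant '[[1,0,0,-10,-7.8],[1,0,0,-10,-7.8],[1,0,0,-10,-7.8],[1,0,0,-10,-7.8],[1,0,0,-10,-7.7],[1,0,0,0,-7.7],[1,0,0,0,-7.6]]'
```

```text
right obstacles [[ 404. -582.   22.]
 [ 600. -469.   88.]
 [ 920. -383.  148.]]
origin [568.68583445  73.82893533] target [503.8132426   43.29130566]
to tub at yaw -14.7 [ 290.3 -328.6  155.5]
carry -165.22277175615173 -327.5873860019535
time: 1.7
tool_pos: [216.4, -559.9, 251.1]
tcp_rot: [179.9, -0.0, -14.4]
ft_force: [0.4, 0.3, -0.5]
finger_gap: 85.6
```

```bash
python3 -m pendant '[[1,20,-23,0,0.3],[1,29,-33,0,0],[1,33,-37,0,0],[1,33,-37,0,0],[1,33,-37,0,0],[1,33,-37,0,0],[1,33,-37,0,0],[1,33,-37,0,0],[1,25,-29,0,0],[1,18,-20,0,0]]'
python3 -m pendant '[[1,0,0,15,0],[1,0,0,15,0],[1,0,0,0,0]]'
python3 - <<'E'
from h import *
import cv2
P=optics.camera_params("wrist");p,d=optics.snapshot("wrist");cv2.imwrite("pics/w1.png",p)
print([(round(q["score"],2),np.round(q["at"])) for q in optics.search_frame("wrist","tub")])
W=cloud("wrist",d,P).reshape(-1,3);m=(np.hypot(W[:,0]-580,W[:,1]+315)<50)&(W[:,2]>85)&(W[:,2]<96)
if m.sum()>20:
    print(m.sum(),W[m].min(0).round(1),W[m].max(0).round(1),cv2.minEnclosingCircle(W[m][:,:2].astype(np.float32)))
print(shift((580.5,-315.5),45))
E
```

```text
time: 2.7
tool_pos: [583.0, -316.2, 250.3]
tcp_rot: [-180.0, -0.0, -14.8]
ft_force: [-0.7, -0.2, -0.6]
finger_gap: 85.6
time: 3.0
tool_pos: [578.5, -318.2, 216.2]
tcp_rot: [-179.9, 0.3, -15.0]
ft_force: [-0.2, 0.4, -0.1]
finger_gap: 85.3
[(0.83, array([ 582., -314.,   91.]))]
2092 [ 554.5 -343.8   85.2] [ 608.7 -289.7   93.3] ((581.2586669921875, -316.97967529296875), 27.5559139251709)
[  0.2  -3.8 174.3]
```

View pics/w1.png

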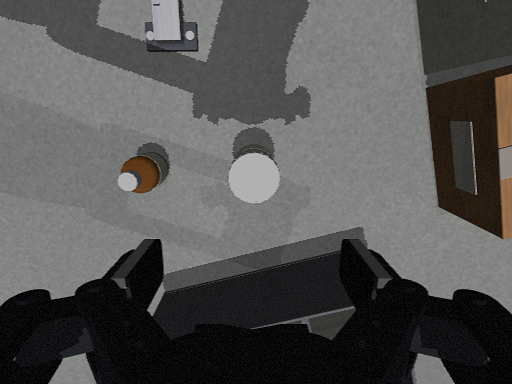

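The frame shows the wide-capped tub at (254,178), the amber bottle at (140,175) well to the left and the tray at the bottom. I go down on the tub.

```bash
python3 -m pendant '[[1,1,-3,10,0],[1,0,0,22,0],[1,0,0,27,0],[1,0,0,27,0],[1,0,0,27,0],[1,0,0,23,0],[1,0,0,18,0],[1,0,0,12,0],[1,0,0,8,0],[1,0,0,0,0]]' 25; python3 -m pendant '[[1,0,0,0,0],[0.8,0,0,0,0],[0.65,0,0,0,0],[0.55,0,0,0,0],[0.4,0,0,0,0],[0.3,0,0,0,0],[0.3,0,0,0,0],[0.3,0,0,0,0],[0.3,0,0,0,0]]' 25
```

```text
time: 4.1
tool_pos: [582.0, -315.7, 45.6]
tcp_rot: [-180.0, 0.1, -15.0]
ft_force: [-0.7, 0.2, -0.4]
finger_gap: 85.5
time: 5.0
tool_pos: [583.2, -316.3, 47.8]
tcp_rot: [180.0, -0.1, -15.0]
ft_force: [-1.7, -0.1, 5.3]
finger_gap: 53.0
```

```bash
python3 -m pendant '[[0.3,0,0,-3,0],[0.3,0,0,-6,0],[0.3,0,0,-12,0],[0.3,0,0,-18,0],[0.3,0,0,-20,0],[0.3,0,0,-20,0],[0.3,0,0,-16,0],[0.3,0,0,-10,0],[0.3,0,0,-5,0],[0.3,0,0,0,0]]'; python3 - <<'E'
from h import *
print(shift(cal2w(-55,-46),150))
E
```

```text
time: 6.0
tool_pos: [582.8, -316.0, 157.1]
tcp_rot: [180.0, -0.0, -15.0]
ft_force: [-0.1, -0.0, -1.0]
finger_gap: 52.7
[-169.1 -326.7    7.1]
```

```bash
python3 -m pendant '[[0.3,-6,-10,0,0],[0.3,-10,-20,0,0],[0.3,-14,-27,0,0],[0.3,-16,-31,0,0],[0.3,-16,-31,0,0],[0.3,-16,-31,0,0],[0.3,-16,-31,0,0],[0.3,-16,-31,0,0],[0.3,-16,-31,0,0],[0.3,-15,-29,0,0]]'; python3 -m pendant '[[0.3,-12,-24,0,0],[0.3,-8,-17,0,0],[0.3,-5,-9,0,0],[0.3,-3,-5,0,0],[0.3,0,0,0,0],[0.3,0,0,0,0]]'
python3 - <<'E'
from h import *
import cv2
print(r.sense()["tool_pos"],r.sense()["finger_gap"])
print(shift(cal2w(-55,-46),46))
P=optics.camera_params("wrist");p,d=optics.snapshot("wrist");cv2.imwrite("pics/w2.png",p)
q,_=optics.snapshot("side")
cv2.imwrite("pics/s2.png",np.hstack([p,q])[:, :].copy() if 0 else cv2.resize(np.hstack([p,q]),(800,300)))
E
```

```text
time: 7.0
tool_pos: [514.8, -14.5, 155.1]
tcp_rot: [-180.0, 0.1, -14.9]
ft_force: [0.7, 0.1, -1.4]
finger_gap: 52.7
time: 7.6
tool_pos: [503.8, 43.0, 156.3]
tcp_rot: [180.0, 0.0, -15.0]
ft_force: [0.1, 0.2, -1.8]
finger_gap: 52.4
[503.77530533  43.04186378 156.29123084] 52.40539484548955
[ -0.   -0.3 110.3]
```

View pics/s2.png

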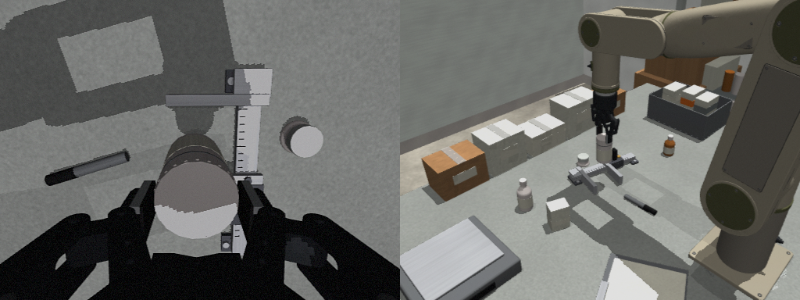

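The tub is held upright, centred over the gap. The anvil is at (210,100) and the beam at (248,130). I lower it.

```bash
python3 -m pendant '[[0.3,0,0,6,0],[0.3,0,0,12,0],[0.3,0,0,18,0],[0.3,0,0,20,0],[0.3,0,0,18,0],[0.3,0,0,13,0],[0.3,0,0,8,0],[0.3,0,0,5,0],[0.3,0,0,2,0],[0.3,0,0,0,0]]'; python3 -m pendant '[[0.3,0,0,2,0],[0.3,0,0,2,0],[0.3,0,0,1,0],[0.3,0,0,0,0]]'
```

```text
time: 8.7
tool_pos: [504.1, 43.6, 54.8]
tcp_rot: [-180.0, -0.0, -15.0]
ft_force: [-1.0, -0.8, -0.2]
finger_gap: 52.9
time: 9.1
tool_pos: [503.7, 43.7, 49.4]
tcp_rot: [180.0, 0.0, -15.0]
ft_force: [-0.2, 0.1, -1.0]
finger_gap: 52.8
```

```bash
python3 -m pendant '[[0.3,0,0,1,0],[0.3,0,0,0,0]]';python3 -m pendant '[[0.3,0,0,1,0],[0.3,0,0,0,0]]'; python3 -m pendant '[[0.3,0,0,1,0],[0.3,0,0,0,0]]'
```

```text
time: 9.3
tool_pos: [503.7, 43.6, 48.4]
tcp_rot: [180.0, 0.0, -15.0]
ft_force: [0.5, 0.6, -1.0]
finger_gap: 52.1
time: 9.5
tool_pos: [504.0, 43.8, 47.9]
tcp_rot: [-180.0, -0.0, -15.0]
ft_force: [-1.8, 0.0, 2.4]
finger_gap: 52.7
time: 9.7
tool_pos: [504.2, 43.9, 47.8]
tcp_rot: [-180.0, -0.0, -15.0]
ft_force: [-4.8, 1.2, 11.4]
finger_gap: 52.3
```

Bench contact. I relieve 1 mm, open and rise.

```bash
python3 -m pendant '[[0.3,0,0,-1,0],[0.5,0,0,0,0],[0.7,0,0,0,0],[0.85,0,0,0,0],[1,0,0,0,0],[1,0,0,0,0],[1,0,0,0,0],[1,0,0,0,0]]';python3 -m pendant '[[1,0,0,-5,0],[1,0,0,-10,0],[1,0,0,-20,0],[1,0,0,-25,0],[1,0,0,-25,0],[1,0,0,-25,0],[1,0,0,-25,0],[1,0,0,-15,0],[1,0,0,0,0]]'
python3 - <<'E'
from h import *
import cv2
P=optics.camera_params("wrist");p,d=optics.snapshot("wrist");cv2.imwrite("pics/w3.png",p)
W=cloud("wrist",d,P).reshape(-1,3)
m=(np.hypot(W[:,0]-504,W[:,1]-43)<45)&(W[:,2]>84)&(W[:,2]<98)
print("tub",m.sum(),np.median(W[m],0).round(1),cv2.minEnclosingCircle(W[m][:,:2].astype(np.float32)))
p2,d2=optics.snapshot("top");W=cloud("top",d2).reshape(-1,3)
m=(np.hypot(W[:,0]-547,W[:,1]+62)<40)&(W[:,2]>70)&(W[:,2]<90)
if m.any(): print("block top view",m.sum(),cv2.minAreaRect(W[m][:,:2].astype(np.float32)))
E
```

```text
time: 10.5
tool_pos: [503.8, 43.7, 47.4]
tcp_rot: [180.0, 0.0, -15.0]
ft_force: [-0.9, 0.5, -0.2]
finger_gap: 85.3
time: 11.4
tool_pos: [505.6, 43.7, 200.8]
tcp_rot: [-179.9, -0.3, -15.0]
ft_force: [0.2, 0.9, -0.1]
finger_gap: 85.6
tub 2282 [502.5  44.2  90.7] ((502.13909912109375, 42.93156433105469), 27.609336853027344)
block top view 77 ((547.4296264648438, -62.42761993408203), (15.568385124206543, 23.602678298950195), 74.90656280517578)
```

View pics/w3.png

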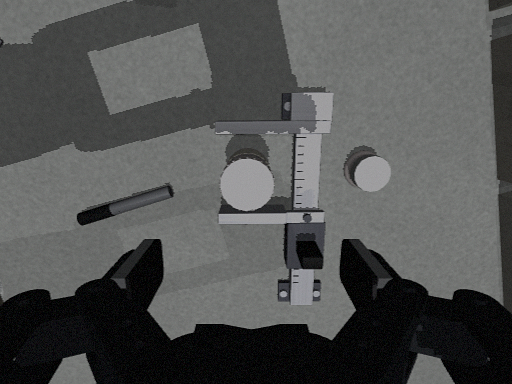

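The tub stands between jaws at (246,184), the anvil is at y 127 and the moving jaw at y 217, with the block at (310,252) and the pot clear at (370,172). I will push the block from behind with shut fingers.

```bash
python3 - <<'E'
from h import *
a=np.radians(-15);yc=np.array([-np.sin(a),np.cos(a)])
b=np.array([547.4,-62.4]); print(shift(b-yc*33,56))
E
```

```text
[ 69.6 124.2 141.1]
```

```bash
python3 -m pendant '[[0.6,5,9,0,0],[0.2,9,16,0,0],[0,12,20,0,0],[0,12,20,0,0],[0,12,20,0,0],[0,10,18,0,0],[0,6,13,0,0],[0,4,8,0,0],[0,0,0,0,0],[0,0,0,0,0]]';python3 -m pendant '[[0,0,0,10,0],[0,0,0,18,0],[0,0,0,22,0],[0,0,0,24,0],[0,0,0,24,0],[0,0,0,20,0],[0,0,0,14,0],[0,0,0,6,0],[0,0,0,0,0],[0,0,0,0,0]]'
python3 - <<'E'
from h import *
a=np.radians(-15);yc=np.array([-np.sin(a),np.cos(a)])
print(shift(np.array([547.4,-62.4])-yc*19,56),r.sense()["finger_gap"])
E
```

```text
time: 12.5
tool_pos: [539.2, -93.8, 197.2]
tcp_rot: [-180.0, 0.0, -15.0]
ft_force: [0.8, -0.6, -1.0]
finger_gap: -0.2
time: 13.5
tool_pos: [540.1, -94.2, 60.4]
tcp_rot: [-180.0, -0.1, -15.0]
ft_force: [-0.2, -0.5, 0.2]
finger_gap: 0.2
[ -1.2 -13.6   4.4] 0.22124902248367773
```

```bash
python3 -m pendant '[[0,-1,-4,4,0],[0,0,-4,0,0],[0,0,-3,0,0],[0,0,-2,0,0],[0,0,-2,0,0],[0,0,-2,0,0],[0,0,-2,0,0],[0,0,-1,0,0]]';python3 -m pendant '[[0,0,-2,0,0],[0,0,-2,0,0],[0,0,-2,0,0],[0,0,-2,0,0],[0,0,-2,0,0],[0,0,-2,0,0]]'
```

```text
time: 14.3
tool_pos: [543.6, -74.4, 55.5]
tcp_rot: [-180.0, 0.0, -15.0]
ft_force: [0.6, -0.3, -1.1]
finger_gap: 0.3
time: 14.9
tool_pos: [546.7, -62.9, 55.5]
tcp_rot: [-180.0, 0.0, -15.0]
ft_force: [0.1, 0.6, -0.3]
finger_gap: 0.2
```

```bash
python3 - <<'E'
from h import *
import cv2
P=optics.camera_params("wrist");p,d=optics.snapshot("wrist");cv2.imwrite("pics/w4.png",p)
print([(round(r.sense()["ft_force"][i],2)) for i in range(3)], r.sense()["wrist_torque"])
for c in("wrist","side"):
    if c=="side":optics.snapshot(c)
    for q in("tab_grip","jaw","tub"):print(c,q,[(round(x["score"],2),np.round(x["at"])) for x in optics.search_frame(c,q)][:2])
E
```

```text
[np.float64(0.01), np.float64(0.15), np.float64(0.82)] [ 0.01229597 -0.00418784  0.01083733]
wrist tab_grip [(0.63, array([542., -33.,  35.]))]
wrist jaw [(0.73, array([510., -14.,  38.]))]
wrist tub [(0.75, array([503.,  40.,  92.]))]
side tab_grip [(0.92, array([521., -51.,  40.]))]
side jaw [(0.58, array([473.,  -4.,  30.]))]
side tub [(0.8, array([486.,  58.,  62.])), (0.5, array([585., 320.,  59.]))]
```

View pics/w4.png

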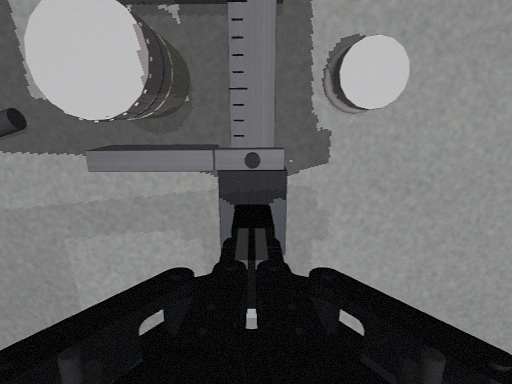

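```bash
cat >> h.py <<'E'
def gap(c="wrist"):
    P=optics.camera_params(c);p,d=optics.snapshot(c);W=cloud(c,d,P).reshape(-1,3)
    O=cal2w(0,0);a=np.radians(YC);q=(W[:,:2]-O)@np.array([[np.cos(a),-np.sin(a)],[np.sin(a),np.cos(a)]])
    m=(W[:,2]>35)&(W[:,2]<45)&(q[:,0]>-91)&(q[:,0]<-20)&(q[:,1]>-130)
    j=q[m&(q[:,1]<-30)];out={}
    if len(j): out["jaw_y"]=np.percentile(j[:,1],[3,50,97]).round(1)
    t=q[m&(q[:,1]>-8)]
    if len(t): out["anvil_y"]=np.percentile(t[:,1],[3,50,97]).round(1)
    k=q[(W[:,2]>84)&(W[:,2]<98)&(np.abs(q[:,0]+55)<40)&(np.abs(q[:,1]+45)<50)]
    if len(k): out["tub"]=cv2.minEnclosingCircle(k.astype(np.float32))
    k=q[(W[:,2]>74)&(W[:,2]<86)&(np.abs(q[:,0]-15)<25)&(q[:,1]<-60)]
    if len(k): out["hi@block"]=(len(k),k.min(0).round(1),k.max(0).round(1))
    out["tcp"]=((r.sense()["tool_pos"][:2]-O)@np.array([[np.cos(a),-np.sin(a)],[np.sin(a),np.cos(a)]])).round(1)
    return out
import cv2
E
python3 -c "
from h import *
print(gap());print(gap('top'))"
```

```text
{'jaw_y': array([-106.4,  -98.7,  -44.9]), 'tub': ((-56.56767654418945, -47.485042572021484), 27.854970932006836), 'hi@block': (379, array([   2.8, -137. ]), array([  26.7, -129.5])), 'tcp': array([  13.4, -138. ])}
{'jaw_y': array([-105.9,  -99.3,  -92.9]), 'anvil_y': array([  0.6,  10.8, 401.8]), 'tub': ((-55.90095520019531, -22.546159744262695), 11.445464134216309), 'hi@block': (97, array([  -9.3, -629.3]), array([  39.9, -549.8])), 'tcp': array([  13.5, -138.1])}
```

```bash
python3 - <<'E'
from h import *
P=optics.camera_params("wrist");p,d=optics.snapshot("wrist");W=cloud("wrist",d,P)
K=P["camera_matrix"];Rm=R.from_euler("xyz",P["orientation"],degrees=True).as_matrix()
def pr(w):
    c=Rm.T@(np.array(w)-P["eye"]);u=K@c/c[2];return u[:2]
print("cam",P["eye"])
O=cal2w(0,0);a=np.radians(YC);M=np.array([[np.cos(a),-np.sin(a)],[np.sin(a),np.cos(a)]])
for rr in range(190,300,6):
    print(rr,[ (np.round((W[rr,u,:2]-O)@M).tolist(),round(float(W[rr,u,2]))) for u in (244,260)])
t=r.sense()["tool_pos"];print("tcp px",pr(t))
pic=cv2.convertScaleAbs(p[180:330,160:350],alpha=2.2,beta=20);pic=cv2.resize(pic,None,fx=4,fy=4,interpolation=cv2.INTER_CUBIC);cv2.imwrite("pics/w5.png",pic)
E
```

```text
cam [564.34240898   1.66690568 229.69292493]
190 [([9.0, -121.0], 38), ([20.0, -121.0], 38)]
196 [([9.0, -125.0], 38), ([20.0, -125.0], 39)]
202 [([9.0, -129.0], 38), ([20.0, -129.0], 38)]
208 [([9.0, -130.0], 48), ([20.0, -130.0], 48)]
214 [([10.0, -130.0], 60), ([19.0, -130.0], 60)]
220 [([10.0, -130.0], 70), ([19.0, -130.0], 71)]
226 [([10.0, -130.0], 80), ([19.0, -130.0], 79)]
232 [([10.0, -127.0], 96), ([18.0, -127.0], 96)]
238 [([11.0, -127.0], 103), ([18.0, -126.0], 104)]
244 [([11.0, -126.0], 111), ([18.0, -127.0], 110)]
250 [([11.0, -127.0], 116), ([18.0, -126.0], 117)]
256 [([11.0, -127.0], 120), ([17.0, -126.0], 122)]
262 [([11.0, -128.0], 124), ([17.0, -128.0], 123)]
268 [([11.0, -126.0], 132), ([17.0, -126.0], 132)]
274 [([11.0, -125.0], 137), ([17.0, -126.0], 137)]
280 [([11.0, -127.0], 139), ([17.0, -126.0], 141)]
286 [([11.0, -129.0], 139), ([17.0, -127.0], 142)]
292 [([11.0, -134.0], 135), ([17.0, -129.0], 143)]
298 [([11.0, -137.0], 134), ([17.0, -137.0], 135)]
tcp px [250.46222891 223.52060154]
```

View pics/w5.png

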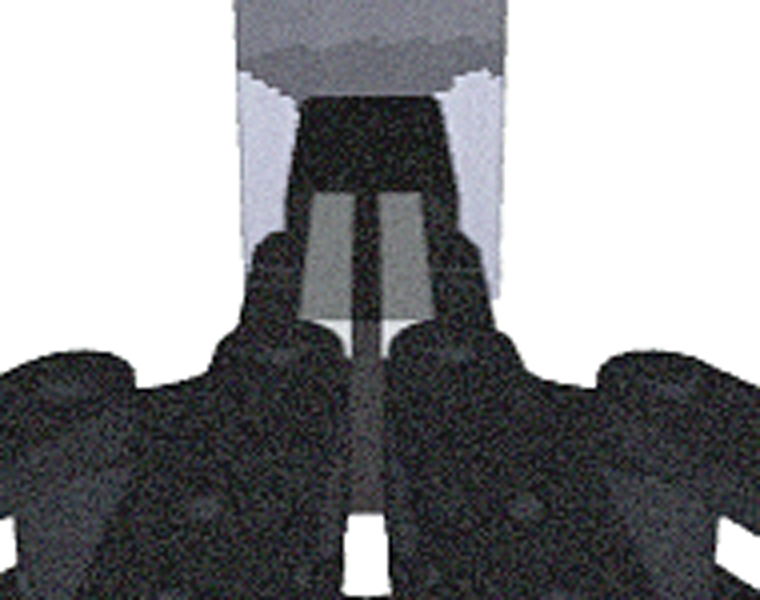

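The jaw has not moved, and depth shows finger fronts only above z≈90. The real fingertips seem higher than the reported TCP, hovering over the block. I rise and measure the tip height from the side camera.

```bash
python3 -m pendant '[[0,0,0,-10,0],[0,0,0,-25,0],[0,0,0,-25,0],[0,0,0,-25,0],[0,0,0,-15,0],[0,0,0,0,0],[0,0,0,0,0]]'; python3 - <<'E'
from h import *
for c in ("side","wrist"):
    P=optics.camera_params(c);p,d=optics.snapshot(c);W=cloud(c,d,P);t=r.sense()["tool_pos"]
    m=(np.hypot(W[...,0]-t[0],W[...,1]-t[1])<30)&(W[...,2]>95)&(W[...,2]<330)
    q=W[m]; print(c,t.round(1),m.sum(), np.percentile(q[:,2],[0,1,5,20]).round(1), q[q[:,2]<np.percentile(q[:,2],3)].mean(0).round(1))
    if c=="side":
        v,u=np.where(m);y0,x0=int(v.mean())-55,int(u.mean())-70
        cr=cv2.convertScaleAbs(p[max(y0,0):y0+130,x0:x0+140],alpha=1.8,beta=20);cv2.imwrite("pics/s6.png",cv2.resize(cr,None,fx=4,fy=4))
E
```

```text
time: 16.15
tool_pos: [546.6, -63.0, 155.1]
tcp_rot: [180.0, 0.0, -15.0]
ft_force: [-0.2, 0.5, -0.4]
finger_gap: 0.0
side [546.  -62.9 154.2] 415 [187.2 189.3 197.4 218.7] [540.4 -57.5 190.6]
wrist [545.7 -62.8 153.7] 23399 [188.8 196.6 213.6 238.9] [549.1 -53.8 198.9]
```

View pics/s6.png

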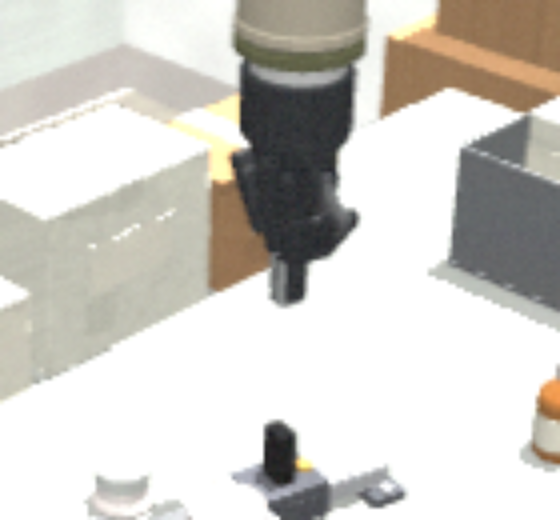

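The side view confirms it. The tips (px 288,300) are at z≈188, 34 mm above the reported TCP, and the block stands at (280,450) untouched. I will apply a 34 mm offset and go behind the block again.

```bash
python3 -m pendant '[[0,0,6,0,0],[0,1,10,0,0],[0,0,10,5,0],[0,0,5,15,0],[0,0,0,25,0],[0,0,0,25,0],[0,0,0,20,0],[0,0,0,14,0],[0,0,0,8,0],[0,0,0,0,0]]'; python3 -m pendant '[[0,0,0,8,0],[0,0,0,6,0],[0,0,0,4,0],[0,0,0,3,0],[0,0,0,0,0]]'
python3 - <<'E'
from h import *
print(gap())
E
```

```text
time: 17.25
tool_pos: [538.6, -93.1, 42.0]
tcp_rot: [-180.0, 0.1, -15.0]
ft_force: [-0.4, -0.3, 0.4]
finger_gap: 0.3
time: 17.75
tool_pos: [539.4, -93.1, 22.1]
tcp_rot: [180.0, 0.0, -15.0]
ft_force: [0.5, -0.2, 0.7]
finger_gap: 0.4
{'jaw_y': array([-106.6,  -98.8,  -58. ]), 'tub': ((-52.732391357421875, -68.73408508300781), 16.10846710205078), 'hi@block': (2924, array([   1.1, -162.4]), array([  28.2, -129.8])), 'tcp': array([  14.2, -168.9])}
```

```bash
python3 -m pendant '[[0,0,-4,0,0],[0,0,-4,0,0],[0,0,-2,0,0],[0,0,-2,0,0],[0,0,-2,0,0],[0,0,-2,0,0],[0,0,-2,0,0],[0,0,-2,0,0],[0,0,-2,0,0],[0,0,-2,0,0]]'
python3 - <<'E'
from h import *
print(gap())
E
```

```text
time: 18.8
tool_pos: [546.0, -70.0, 22.6]
tcp_rot: [180.0, -0.0, -15.0]
ft_force: [-2.0, -2.0, 2.0]
finger_gap: -0.1
{'jaw_y': array([-93.8, -86.1, -44.2]), 'tub': ((-50.72945022583008, -55.81669616699219), 25.371543884277344), 'hi@block': (2678, array([   1.4, -138.3]), array([  28.7, -117. ])), 'tcp': array([  14.5, -144.5])}
```

```bash
python3 -m pendant '[[0,0,-2,0,0],[0,0,-2,0,0],[0,0,-2,0,0],[0,0,-2,0,0],[0,0,-2,0,0],[0,0,-2,0,0],[0,0,-2,0,0],[0,0,-2,0,0],[0,0,-2,0,0],[0,0,-2,0,0]]'
python3 - <<'E'
from h import *
print(gap())
E
```

```text
time: 19.85
tool_pos: [551.0, -50.6, 22.5]
tcp_rot: [180.0, 0.0, -15.0]
ft_force: [-1.9, -2.1, 2.7]
finger_gap: -0.1
{'jaw_y': array([-74.2, -67.1, -39.5]), 'tub': ((-51.70288848876953, -39.37900924682617), 26.539257049560547), 'hi@block': (2674, array([   1.5, -118.2]), array([ 28.6, -96.8])), 'tcp': array([  14.5, -124.5])}
```

```bash
python3 -m pendant '[[0,0,-1,0,0],[0,0,-1,0,0],[0,0,-1,0,0],[0,0,-1,0,0],[0,0,0,0,0]]'
python3 -m pendant '[[0,0,-0.5,0,0],[0,0,0,0,0]]'; python3 -m pendant '[[0,0,-0.5,0,0],[0,0,0,0,0]]'
python3 - <<'E'
from h import *
print(gap())
E
```

```text
time: 20.4
tool_pos: [552.0, -46.7, 22.4]
tcp_rot: [-180.0, 0.0, -15.0]
ft_force: [-1.0, -2.1, 1.8]
finger_gap: -0.3
time: 20.6
tool_pos: [552.1, -46.3, 22.4]
tcp_rot: [-180.0, 0.0, -15.0]
ft_force: [-0.8, -2.4, 2.3]
finger_gap: 0.1
time: 20.8
tool_pos: [552.3, -45.9, 22.4]
tcp_rot: [-180.0, 0.0, -15.0]
ft_force: [-1.0, -2.2, 1.4]
finger_gap: -0.1
{'jaw_y': array([-69.4, -62.2, -38. ]), 'anvil_y': array([-1.4, -0.6, -0.4]), 'tub': ((-51.68944549560547, -34.538780212402344), 26.55373191833496), 'hi@block': (2672, array([   1.5, -113.3]), array([ 28.7, -91.9])), 'tcp': array([  14.5, -119.9])}
```

```bash
for i in 1; do :; done; python3 -m pendant '[[0,0,-0.5,0,0],[0,0,0,0,0]]' | grep -E 'tool|force'; python3 -m pendant '[[0,0,-0.5,0,0],[0,0,0,0,0]]'| grep -E 'tool|force'; python3 -m pendant '[[0,0,-0.5,0,0],[0,0,0,0,0]]'| grep -E 'tool|force'
```

```text
tool_pos: [552.4, -45.4, 22.4]
ft_force: [-0.2, -2.1, 1.9]
tool_pos: [552.5, -44.9, 22.4]
ft_force: [-1.5, -2.4, 1.6]
tool_pos: [552.6, -44.4, 22.4]
ft_force: [-1.0, -1.9, 1.5]
```

```bash
python3 -m pendant '[[0,0,-0.5,0,0],[0,0,0,0,0]]'| grep -E 'tool|force'; python3 -m pendant '[[0,0,-0.5,0,0],[0,0,0,0,0]]'| grep -E 'tool|force'
python3 - <<'E'
from h import *
print(gap())
E
```

```text
tool_pos: [552.8, -44.0, 22.5]
ft_force: [-2.1, -2.9, 1.7]
tool_pos: [552.8, -43.6, 22.4]
ft_force: [-2.3, -3.7, 1.0]
{'jaw_y': array([-67.9, -60.8, -38.6]), 'anvil_y': array([-0.8, -0.4,  0.4]), 'tub': ((-52.2264404296875, -32.63351821899414), 26.772802352905273), 'hi@block': (2682, array([   1.4, -110.9]), array([ 28.7, -89.8])), 'tcp': array([  14.5, -117.6])}
```

```bash
python3 -m pendant '[[0,0,-0.5,0,0],[0,0,0,0,0],[0,0,0,0,0]]'| grep -E 'tool|force'; python3 -m pendant '[[0,0,0,0,0],[0,0,0,0,0]]'| grep -E 'tool|force'
```

```text
tool_pos: [553.0, -43.2, 22.5]
ft_force: [-1.7, -4.7, 0.9]
tool_pos: [553.0, -43.1, 22.5]
ft_force: [-0.8, -4.8, 0.7]
```

The force rose steadily to 5 N, about 3 N of it on the tub. I retreat.

```bash
python3 -m pendant '[[0,0,1,0,0],[0,0,2,0,0],[0,0,5,0,0],[0,0,8,0,0],[0,0,4,-5,0],[0,0,0,-15,0],[0,0,0,-25,0],[0,0,0,-30,0],[0,0,0,-30,0],[0,0,0,-30,0]]'; python3 -m pendant '[[0,0,0,-30,0],[0,0,0,-15,0],[0,0,0,0,0],[0,0,0,0,0]]'
python3 - <<'E'
from h import *
print(gap()); 
optics.snapshot("side")
p,d=optics.snapshot("wrist");cv2.imwrite("pics/w7.png",p)
W=cloud("wrist",d).reshape(-1,3);O=cal2w(0,0);a=np.radians(YC);M=np.array([[np.cos(a),-np.sin(a)],[np.sin(a),np.cos(a)]])
q=(W[:,:2]-O)@M
k=q[(W[:,2]>84)&(W[:,2]<98)&(np.abs(q[:,0]+55)<40)&(np.abs(q[:,1]+30)<35)];print("tub",cv2.minEnclosingCircle(k.astype(np.float32)))
m=(W[:,2]>35)&(W[:,2]<44)
for lo in(-90,-40,-28):
    s=m&(q[:,0]>lo)&(q[:,0]<lo+10);print(lo,[np.percentile(q[s&g,1],[3,97]).round(1) for g in ((q[:,1]<-50)&(q[:,1]>-80),(q[:,1]>-10)&(q[:,1]<25)) if (s&g).any()])
E
```

```text
time: 23.4
tool_pos: [548.2, -62.3, 160.3]
tcp_rot: [-180.0, -0.1, -15.0]
ft_force: [-0.0, -0.1, -1.1]
finger_gap: 0.3
time: 23.8
tool_pos: [547.7, -62.3, 201.9]
tcp_rot: [-180.0, 0.0, -15.0]
ft_force: [-0.4, 0.5, -0.3]
finger_gap: 0.2
{'jaw_y': array([-67.8, -60.6, -46.3]), 'anvil_y': array([-0.3,  8.2, 12.9]), 'tub': ((-56.464515686035156, -27.277246475219727), 27.662431716918945), 'hi@block': (402, array([   3.7, -105.9]), array([ 26.6, -90.2])), 'tcp': array([  13.6, -137. ])}
tub ((-56.83806228637695, -27.71674156188965), 27.810087203979492)
-90 [array([-67.8, -55.3]), array([ 5.4, 12.6])]
-40 [array([-68. , -54.5]), array([-0.5, 13.2])]
-28 [array([-67. , -54.6]), array([-0.3, 13. ])]
```

View pics/w7.png

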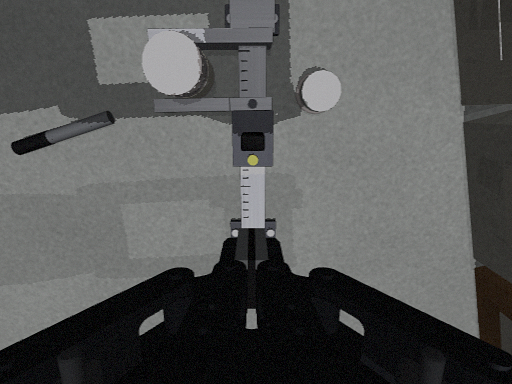

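The tub (172,62) stands closed between both jaws. Its centre is at (-56.5, -27.3) in calliper coordinates, the gap is about 54 mm and the robot is clear of everything.

```bash
python3 -c "
from bench import hand_in
print(hand_in())"
```

```text
the job is handed in; nothing more can be done
None
```

I set the tub down upright between the open jaws, pushed the moving jaw closed from behind its thumb block with shut fingers, backed off, and handed the job in at about 24 s on the robot's clock. No verdict was reported.

**Last checks, from the wrist camera after letting go:**
- **Tub position:** its centre is about 56.5 mm out from the beam and 27.3 to 27.7 mm from the fixed jaw, standing upright.
- **Gap:** about 54 to 55 mm.
- **Jaw tilt:** about 0.01 rad by eye of the depth data. I have no direct reading.
- **Pressing force:** the push peaked at about 5 N, roughly 3 N of it on the tub. Step 2's contact at both jaws rests on that rise in force, as I could not measure the contact itself.
- **Arm:** clear of everything, with no force on the tool beyond noise.
- **Other containers:** the pot looked untouched. I did not measure the bottle, amber bottle and carton again; I never worked near the bottle and carton, and the fingers stayed well clear of the amber bottle.

**What disagreed:** the fingertips are really about 34 mm higher than the reported tool position. My first push therefore passed over the block without touching it, and I repeated it with that offset. It also means the tub was carried by only the top of its cap, but it held.

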